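Make up two orders on routed serving planks

ROBOT

A 6-joint arm with a two-finger parallel gripper is mounted at the origin on a cart in front of the work surface, level with it; the furniture and walls round the work are solid. World frame = base frame: x ahead of the robot, y to its left, z up, the work surface at z = 0. Lengths are in m, angles in rad, forces in N, time in s.
With the tool pointing down it reaches from about 0.375 to 0.975 m from the base axis. Payload 3.8 kg.
Tool frame: the origin (TCP) lies on the front face of the gripper's body, between the roots of the fingers; the fingertips stand 73 mm ahead of it and the grasp point (between the pads) lies 54 mm ahead of it; z points along the fingers, y is the line along which they close (so a half turn about z gives the same grasp; the last joint's range is limited). The gripper opens to 85 mm and grips with 20 to 120 N. Pads are 22 mm wide; open, the fingers measure 114 mm over their backs; the gripper's body (76 mm by 85 mm) begins 54 mm behind the grasp point. The pads swing forward as they close: fully open they stand 13 mm farther back than shut.
Start: joints at [1.135, 0.264, 1.604, -0, 1.274, -0.037], TCP at [0.262, 0.622, 0.304] pointing down, gripper open.
Joint ranges: [-2.63, 2.63], [-0.94, 2.18], [0.31, 2.57], [-1.31, 4.45], [0, 2.66], [-2.55, 2.55]. Speed limits (rad/s): [2.57, 2.57, 3.14, 3.14, 3.14, 3.14].

INTERFACE

Orientations are given as a unit quaternion [w, x, y, z].
In Python, from bench import manip gives the robot as it stands. The module is installed in compiled form; this text tells all that it offers.
- The arm moves only by the shell command python3 -m jog 'ROWS' [FORCE]. ROWS is a JSON list of rows, 1 to 8 of them, each an object with the fields dx, dy, dz (the shift in parts of the range, where 1.0 means 0.8 m), turn (a turn about the tool's z in parts of the range, where 1.0 means pi rad), finger_gap (the opening from 0.0 (shut) to 1.0 (fully open)); a field left out counts as zero (the opening has to be given); each row is the pose to reach, as a shift and turn from the pose commanded when the command began, along the tool's axes at that moment; what a row does not reach only later rows make up. A row lasts 1/10 s, in which the tool goes at most 0.05 m and 0.15 rad, less where a joint would pass 70% of its speed; a pose out of reach is approached as far as the arm can. The fingers move at their own pace and stop on an object; FORCE is the grip in N (left out, the last holds). Time passes only in rows, so rows that do not move let the fingers close. It prints the time, the measured TCP pose, the force, the opening and the grip force at its end. Shift and turn numbers lie between -1 and 1, and a call with a number outside is refused. Input that does not fit is refused with a message, and nothing moves.
- manip.state(): the state, without advancing time (a new reading comes with each control period).
- manip.get_image(name): name is "side" or "top"; returns the picture (480x640x3 uint8, red, green, blue); there is no depth.
- manip.camera_model(name): a dict with "mtx" (3x3 intrinsics, pixels), "T" (4x4, takes a point from camera to world coordinates). Camera axes: x right, y down, z forward; pixel columns grow to the right and rows downward; lengths in m; the calibration is good to about 2 mm. A picture is of the moment at which its call begins. camera_model takes no time and is no camera call.
- manip.sign_off(): hands the job in; it is judged then, once.
The state is a dict: "t": time; "q": joint angles; "qd": joint speeds; "effort": joint torques, N m; "tool_pos": TCP position; "tool_rot": TCP orientation; "force": force on the tool from outside, world axes, zero at the start; "torque": the same for the moment, N m; "opening": opening from 0.0 (shut) to 1.0 (fully open); "finger_force": force on a finger pad.
Only numpy, scipy, OpenCV 4.12 (cv2) and the standard library are available. Lean on these libraries where they do the work, as an engineer would, in place of code of your own. Each camera call takes 0.05 s, during which the arm holds its last target. There are 200 camera calls.

TASK

Make up the two orders on the wooden serving planks: the croissant and the oval dish on the shorter plank, and the cake slice, the oblong dish and the round pot on the longer one. Seat each thing upright in the well cut to its outline, turned so that it drops right in and rests on the well's floor. Leave the cookie where it lies.

Things in the scene. Friction and masses are not known exactly. Their poses are not given: they have to be found in the camera images.
- croissant_board: Shorter wooden plank, fixed, 98 (x) x 274 (y) x 18 mm. Origin: centre of its underside; y along its length, z up. Two wells on x = 0, lengths along y. Round-ended croissant well: 74 x 142 mm, centre y = -55 mm, floor at z = 13 mm (5 mm deep). Oval dish well: ellipse 59 x 99 mm, centre y = +76.8 mm, floor at z = 10 mm (8 mm deep).
- slice_board: Longer wooden plank, fixed, 98 (x) x 304 (y) x 18 mm. Origin: centre of its underside; y along its length, z up. Three wells on x = 0, lengths along y. Slice well: rectangle 76 x 112 mm, centre y = -84.7 mm, floor at z = 13 mm. Oblong dish well: 65 x 81 mm, centre y = +23.1, floor at z = 10 mm. Round pot well: 65 mm across, centre y = +108.1, floor at z = 10 mm.
- oval_dish: Small empty white glazed dish, plainly oval: 56 wide (x) x 96 long (y) at the rim, 30 mm high, walls 3.5 mm and almost upright (foot 1.5 mm smaller all round), rigid, about 0.14 kg. Grasp it across its 56 mm width. Origin: centre of the underside; its y axis runs along its length, z up.
- oblong_dish: Small empty white glazed dish, oblong with rounded corners: 62 wide (x) x 78 long (y) at the rim, 30 mm high, walls 3.5 mm and almost upright (foot 1.5 mm smaller all round), rigid, about 0.14 kg. Grasp it across its 62 mm width. Origin: centre of the underside; its y axis runs along its length, z up.
- croissant: Butter croissant, rigid, 65 wide (x) x 133 long (y) x 49 mm high, about 0.055 kg, widest in the middle. Grasp it across the middle. Origin: centre of the underside; its y axis runs along its length, z up.
- slice: Oblong slice of layer cake with a red top and piped cream, rigid; upright sides 68 wide (x) x 104 long (y) x 34 mm high (with the cream 49 mm), about 0.095 kg; the middle of its sides lies 1 mm to -x of the origin. Grasp it across the 68 mm width. Origin: centre of the underside; its y axis runs along its length, z up.
- round_pot: Small empty white glazed pot, round: 62 mm across at the rim, 30 mm high, walls 3.5 mm and almost upright (foot 1.5 mm smaller all round), rigid, about 0.12 kg. Origin: centre of the underside, z up.
- cookie: Chocolate chip cookie, round, 66 mm across, 14 mm thick, loose; belongs to neither order and stays where it lies. Origin: centre of the underside, z up.
There are look-alikes about, which are no part of the job. Leave any red look-alike of the round_pot alone.

How it is judged:
At the end, for the whole second after the job is handed in: Each thing still, upright (0.12 rad) and on the floor of its own well (3 to 4 mm): croissant centred within 10 mm and 0.2 rad, slice 8 mm and 0.15 rad, dishes and pot 5 mm, dishes 0.15 rad (x of croissant in the frame of croissant_board between -0.01 and 0.01 m and y of croissant in the frame of croissant_board between -0.065 and -0.045 m and z of croissant in the frame of croissant_board between 0.01 and 0.017 m and angle between each of croissant, oval_dish, slice, oblong_dish, round_pot's own z axis and vertical below 0.12 rad and linear speed of each of croissant, oval_dish, slice, oblong_dish, round_pot below 0.02 m/s and angle between the y axis of croissant and the y axis of croissant_board, either way round below 0.2 rad and x of oval_dish in the frame of croissant_board between -0.005 and 0.005 m and y of oval_dish in the frame of croissant_board between 0.0718 and 0.0818 m and z of oval_dish in the frame of croissant_board between 0.007 and 0.013 m and angle between the y axis of oval_dish and the y axis of croissant_board, either way round below 0.15 rad and x of slice in the frame of slice_board between -0.008 and 0.008 m and y of slice in the frame of slice_board between -0.0927 and -0.0767 m and z of slice in the frame of slice_board between 0.01 and 0.017 m and angle between the y axis of each of slice, oblong_dish and the y axis of slice_board, either way round below 0.15 rad and x of oblong_dish in the frame of slice_board between -0.005 and 0.005 m and y of oblong_dish in the frame of slice_board between 0.0181 and 0.0281 m and z of oblong_dish in the frame of slice_board between 0.007 and 0.013 m and x of round_pot in the frame of slice_board between -0.005 and 0.005 m and y of round_pot in the frame of slice_board between 0.1031 and 0.1131 m and z of round_pot in the frame of slice_board between 0.007 and 0.013 m); the robot touches nothing.
It fails at once if the cookie is shifted by more than 20 mm (distance of cookie from where it was at the start of the episode above 0.02 m).
It also fails if it takes over 118 s, if anything falls off the work surface, if the arm or the gripper's body presses on something with over 40 N, if the wrist force passes 120 N, or if a joint passes its speed limit or range.

## Working session

There is one attempt and no reset: what is moved stays moved. The work goes in short steps, Python scripts to look and compute and a shell command to move; the robot and the scene stay as the last step left them, time stands still between calls to the robot, and variables do not carry over. Pictures are saved under pics/ and viewed, at most 14 in all, crops included, and the job is handed in when it is done.

```bash
mkdir -p pics; cat > h.py <<'E'
from bench import manip
import numpy as np, cv2
def shot(n,f=None):
    im=manip.get_image(n)[:,:,::-1].copy()
    if f: cv2.imwrite('pics/'+f,im)
    return im
def ray(n,u,v,z):
    c=manip.camera_model(n);K=np.array(c['mtx']);T=np.array(c['T'])
    d=T[:3,:3]@np.linalg.solve(K,[u,v,1.]);o=T[:3,3]
    return o+d*(z-o[2])/d[2]
def proj(n,p):
    c=manip.camera_model(n);K=np.array(c['mtx']);T=np.array(c['T'])
    q=K@(T[:3,:3].T@(np.array(p)-T[:3,3]));return q[:2]/q[2]
E
python3 - <<'E'
from h import *
np.set_printoptions(precision=3,suppress=True)
for n in('top','side'):
    shot(n,n+'0.png');c=manip.camera_model(n);print(c['mtx'],c['T'])
print(manip.state())
E
```

```text
[[618.143   0.    314.286]
 [  0.    618.143 236.803]
 [  0.      0.      1.   ]] [[-0.008 -0.997  0.073  0.478]
 [-1.     0.008  0.001  0.001]
 [-0.002 -0.073 -0.997  1.661]
 [ 0.     0.     0.     1.   ]]
[[483.43    0.    317.081]
 [  0.    483.43  241.309]
 [  0.      0.      1.   ]] [[-0.984 -0.104  0.143  0.444]
 [-0.176  0.636 -0.751  0.773]
 [-0.012 -0.765 -0.644  0.685]
 [ 0.     0.     0.     1.   ]]
{'t': 0.1, 'q': array([ 1.135,  0.265,  1.605, -0.   ,  1.274, -0.037]), 'qd': array([-0.001, -0.   , -0.002, -0.   ,  0.001, -0.   ]), 'effort': array([  0.   , -51.671, -36.859,  -0.   ,   0.006,   0.   ]), 'tool_pos': array([0.262, 0.622, 0.303]), 'tool_rot': array([-0.   ,  0.198,  0.98 , -0.001]), 'force': array([0.737, 0.049, 1.431]), 'torque': array([ 0.068,  0.013, -0.008]), 'finger_force': 0.0, 'opening': 0.9989256614758456}
```

View pics/top0.png

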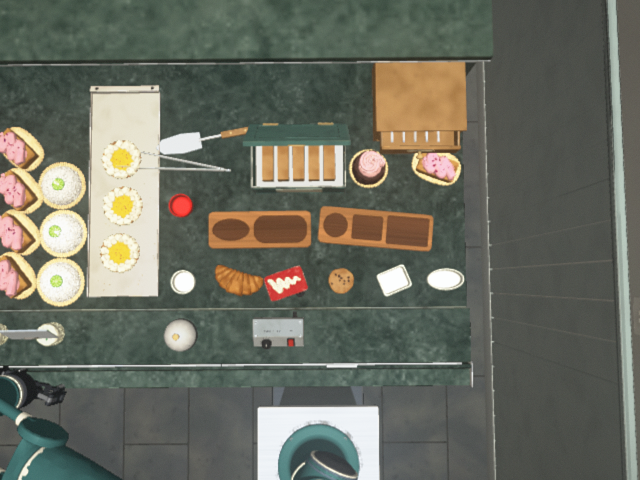

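View pics/side0.png

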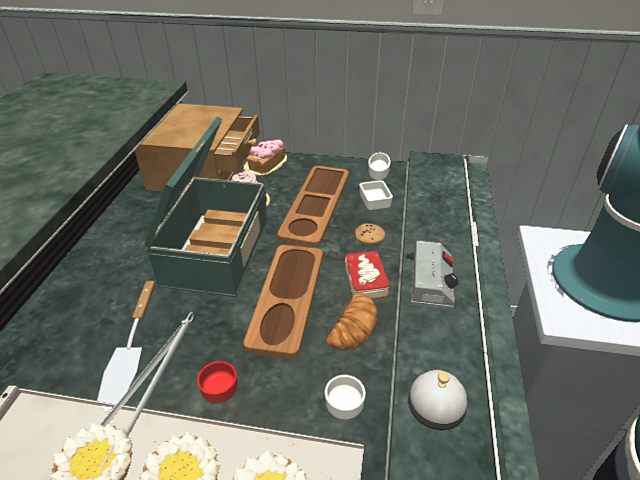

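The top view shows the croissant (239,279), slice (285,283), cookie (341,280), pot (182,282), oblong dish (394,280) and oval dish (445,279). The short plank is at (260,230) and the long one at (376,229). In the side view the dishes are at (378,165) and (375,194), and the white pot at (344,396).

```bash
cat > meas.py <<'E'
from h import *
np.set_printoptions(precision=4,suppress=True)
def rect(n,pts_px,z):
    P=np.array([ray(n,u,v,z)[:2] for u,v in pts_px],np.float32)
    return P
def big(mask,win):
    x0,y0,x1,y1=win;m=np.zeros_like(mask);m[y0:y1,x0:x1]=mask[y0:y1,x0:x1]
    m=cv2.morphologyEx(m,cv2.MORPH_CLOSE,np.ones((3,3),np.uint8))
    cs,_=cv2.findContours(m,cv2.RETR_EXTERNAL,cv2.CHAIN_APPROX_NONE)
    return max(cs,key=cv2.contourArea)[:,0,:].astype(float)
def fit(n,c,z,ell=False):
    P=rect(n,c,z)*1000
    (cx,cy),(w,h),a=cv2.minAreaRect(P)
    if ell: (cx,cy),(w,h),a=cv2.fitEllipse(P)
    if w>h: w,h,a=h,w,a+90   # a: h axis = a+90 deg
    L=(a+90)%180 if True else a
    return np.array([cx,cy,w,h,(L+90)%180-90])  # long-axis angle from world x, deg
E
cat > m1.py <<'E'
from meas import *
im=np.median([shot('top') for _ in range(3)],axis=0).astype(np.uint8)
im4=cv2.resize(im,None,fx=4,fy=4,interpolation=cv2.INTER_CUBIC)
hsv=cv2.cvtColor(im4,cv2.COLOR_BGR2HSV);H,S,V=cv2.split(hsv)
s4=lambda w:[4*a for a in w]
white=((S<70)&(V>130)).astype(np.uint8)*255
warm=(((H<25)|(H>170))&(S>70)&(V>70)).astype(np.uint8)*255
red=(((H<8)|(H>172))&(S>150)&(V>70)).astype(np.uint8)*255
wood=((H<25)&(S>60)&(V>60)).astype(np.uint8)*255
def go(name,m,win,z,e=False):
    c=big(m,s4(win)); c4=(c-1.5)/4; print(name,fit('top',c4,z,e),c4.min(0),c4.max(0))
    return c4
if __name__=='__main__':
    go('pot',white,(165,265,200,300),.03,True)
    go('obl',white,(372,258,416,302),.03)
    go('oval',white,(420,260,470,300),.03,True)
    go('cro',warm,(210,258,264,305),.02)
    go('slice red',red,(262,258,312,305),.034)
    go('cookie',warm,(325,262,360,298),.014,True)
    go('B1',wood,(203,203,315,256),.018)
    go('B2',wood,(316,200,440,256),.018)
    cv2.imwrite('pics/z.png',im4[4*195:4*305,4*205:4*405])
    x=cv2.resize(im[195:305,165:470],None,fx=2.6,fy=2.6,interpolation=cv2.INTER_CUBIC);cv2.imwrite('pics/zoom.png',x)
    print(proj('top',manip.state()['tool_pos']))
E
python3 m1.py
```

```text
pot [482.7565 351.0466  64.1129  66.0371 -89.2094] [169.625 269.375] [194.875 293.875]
obl [ 482.8491 -206.124    65.7714   81.8125  -67.622 ] [376.125 263.875] [411.625 296.125]
oval [ 484.8003 -341.4877   58.6086   99.2784  -89.1503] [426.375 267.375] [463.875 290.125]
cro [480.8075 208.3455  66.8914 135.2001  73.0914] [214.125 264.125] [263.375 295.875]
slice red [476.9775  78.7604  67.7149 101.9104 -71.6958] [264.125 266.375] [307.125 300.125]
cookie [483.1411 -66.684   68.735   69.8409 -53.0576] [327.625 267.375] [353.625 293.375]Traceback (most recent call last):
  File "m1.py", line 20, in <module>
    go('B1',wood,(203,203,315,256),.018)
    ~~^^^^^^^^^^^^^^^^^^^^^^^^^^^^^^^^^^
  File "m1.py", line 11, in go
    c=big(m,s4(win)); c4=(c-1.5)/4; print(name,fit('top',c4,z,e),c4.min(0),c4.max(0))
                                               ~~~^^^^^^^^^^^^^^
  File "meas.py", line 12, in fit
    P=rect(n,c,z)*1000
      ~~~~^^^^^^^
  File "meas.py", line 4, in rect
    P=np.array([ray(n,u,v,z)[:2] for u,v in pts_px],np.float32)
                ~~~^^^^^^^^^
  File "h.py", line 8, in ray
    c=manip.camera_model(n);K=np.array(c['mtx']);T=np.array(c['T'])
ValueError: time passes only in moves, steps and waits
```

```bash
cat > h.py <<'E'
from bench import manip
import numpy as np, cv2
from functools import lru_cache
@lru_cache
def cam(n):
    c=manip.camera_model(n);return np.array(c['mtx']),np.array(c['T'])
def shot(n,f=None):
    im=manip.get_image(n)[:,:,::-1].copy()
    if f: cv2.imwrite('pics/'+f,im)
    return im
def ray(n,u,v,z):
    K,T=cam(n)
    d=T[:3,:3]@np.linalg.solve(K,[u,v,1.]);o=T[:3,3]
    return o+d*(z-o[2])/d[2]
def proj(n,p):
    K,T=cam(n)
    q=K@(T[:3,:3].T@(np.array(p)-T[:3,3]));return q[:2]/q[2]
E
cat >> m1.py <<'E'
    dark=((H<25)&(S>60)&(V<105)).astype(np.uint8)*255
    for nm,w,z,e in(('w_cro',(252,210,311,250),.018,0),('w_oval',(210,214,251,248),.018,1),('w_slice',(384,212,432,248),.018,0),('w_obl',(350,209,384,245),.018,0),('w_pot',(321,210,350,239),.018,1)): go(nm,dark,w,z,e)
E
python3 m1.py
```

```text
pot [482.7594 351.0524  64.1279  65.9996  89.8064] [169.625 269.375] [194.875 293.875]
obl [ 482.8491 -206.124    65.7714   81.8125  -67.622 ] [376.125 263.875] [411.625 296.125]
oval [ 484.799  -341.4787   58.5748   99.3143  -89.156 ] [426.375 267.375] [463.875 290.125]
cro [480.8465 208.3684  67.0261 135.1962  72.9835] [214.125 264.125] [263.375 295.875]
slice red [476.9713  78.6521  67.8124 102.3222 -71.9349] [264.125 266.375] [307.125 300.125]
cookie [483.1281 -66.6902  68.8105  69.8067 -53.6278] [327.625 267.375] [353.625 293.375]
B1 [620.8826 149.3239 102.522  276.5203 -89.7164] [207.375 209.625] [311.125 248.625]
B2 [ 620.8107 -160.2573  102.6159  307.5162   84.7426] [316.875 205.375] [433.375 251.125]
[ 29.2398 384.6522]
w_cro [633.3372 127.9248  25.7314  70.7829 -87.4969] [254.125 220.125] [280.625 229.875]
w_oval [624.2584 197.0894   5.4402  37.279  -87.2534] [233.375 226.375] [247.625 228.875]
w_slice [ 662.923  -251.8792    0.9955   42.1819   84.6065] [401.375 211.625] [417.125 212.875]
w_obl [ 603.9135 -172.1175    0.6664    2.0105   -0.8959] [379.625 234.125] [379.875 234.875]Traceback (most recent call last):
  File "m1.py", line 26, in <module>
    for nm,w,z,e in(('w_cro',(252,210,311,250),.018,0),('w_oval',(210,214,251,248),.018,1),('w_slice',(384,212,432,248),.018,0),('w_obl',(350,209,384,245),.018,0),('w_pot',(321,210,350,239),.018,1)): go(nm,dark,w,z,e)
                                                                                                                                                                                                        ~~^^^^^^^^^^^^^^^
  File "m1.py", line 11, in go
    c=big(m,s4(win)); c4=(c-1.5)/4; print(name,fit('top',c4,z,e),c4.min(0),c4.max(0))
  File "meas.py", line 10, in big
    return max(cs,key=cv2.contourArea)[:,0,:].astype(float)
           ~~~^^^^^^^^^^^^^^^^^^^^^^^^
ValueError: max() iterable argument is empty
```

```bash
ls pics
```

```text
side0.png
top0.png
z.png
zoom.png
```

View pics/zoom.png

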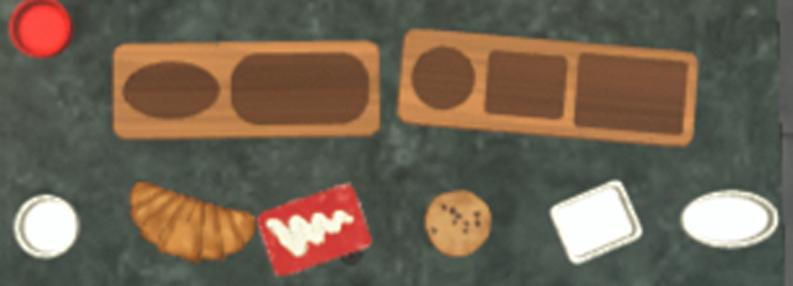

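```bash
sed -i '/dark=/,$d' m1.py; cat >> m1.py <<'E'
    for th in(150,180,210):
        w2=((S<70)&(V>th)).astype(np.uint8)*255
        for nm,w,e in(('pot',(165,265,200,300),True),('obl',(372,258,416,302),False),('oval',(420,260,470,300),True)): go(nm+str(th),w2,w,.03,e)
    for nm,w,z,e in(('w_cro',(252,213,308,244),.018,0),('w_oval',(210,214,251,244),.018,1),('w_slice',(386,214,430,248),.018,0),('w_obl',(351,211,384,244),.018,0),('w_pot',(322,211,349,239),.018,1)):
        x0,y0,x1,y1=s4(w);g=cv2.GaussianBlur(im4[:,:,2],(5,5),0)
        t,_=cv2.threshold(g[y0:y1,x0:x1],0,255,cv2.THRESH_OTSU)
        d=(g<t).astype(np.uint8)*255; print(t); go(nm,d,w,z,e)
E
python3 m1.py
```

```text
pot [482.7602 351.0239  64.1233  66.0352 -89.2686] [169.625 269.375] [194.875 293.875]
obl [ 482.8458 -206.1159   65.7714   81.7564  -67.622 ] [376.125 263.875] [411.625 296.125]
oval [ 484.8031 -341.48     58.6167   99.3034  -89.1349] [426.375 267.375] [463.875 290.125]
cro [480.7791 208.2521  66.8914 135.0049  73.0914] [214.125 264.125] [263.375 295.875]
slice red [476.8721  78.8576  67.6987 102.0549 -71.5683] [264.125 266.375] [307.125 300.125]
cookie [483.138  -66.6989  68.7829  69.8032 -53.658 ] [327.625 267.375] [353.625 293.375]
B1 [620.8949 149.3258 102.4531 276.5206 -89.7132] [207.375 209.625] [311.125 248.625]
B2 [ 620.8228 -160.1257  102.6159  307.6874   84.7427] [316.875 205.375] [433.375 251.125]
[ 29.1778 384.6368]
pot150 [482.8246 351.0678  63.2559  64.6991 -88.9531] [169.875 269.375] [194.625 293.625]
obl150 [ 482.7985 -206.1668   64.8376   80.6372  -67.5846] [376.375 263.875] [411.625 295.875]
oval150 [ 484.8362 -341.5832   57.4947   98.2718  -89.1502] [426.625 267.625] [463.875 289.875]
pot180 [482.8662 351.1109  61.8145  63.0012  89.0654] [170.125 269.625] [194.125
[... 269 characters left out ...]
75] [193.625 292.875]
obl210 [ 483.1266 -206.2171   61.8389   77.8637  -67.5716] [376.875 264.625] [411.125 295.375]
oval210 [ 484.9053 -341.6312   53.8773   95.4424  -89.2124] [427.375 268.375] [463.375 289.125]
152.0
w_cro [621.3543  94.0496  73.3733 142.8475 -89.8712] [253.125 215.125] [306.625 242.625]
153.0
w_oval [620.819  226.3215  58.6504  98.8446  89.8545] [211.625 218.375] [249.125 240.375]
150.0
w_slice [ 613.5791 -245.206    76.4831  112.0745   84.6991] [385.625 215.125] [428.875 246.375]
154.0
w_obl [ 624.1176 -137.89     65.8873   81.943    84.6108] [351.125 213.875] [382.625 240.125]
155.0
w_pot [631.8141 -53.1465  64.3515  64.6131 -16.4202] [322.875 212.375] [347.125 236.625]
```

```bash
cat > t.py <<'E'
import sys
from h import *
from scipy.spatial.transform import Rotation as R
def delta(x,y,z,psi):
    s=manip.state();w,a,b,c=s['tool_rot'];M=R.from_quat([a,b,c,w]).as_matrix()
    p=np.array(s['tool_pos']);d=M.T@(np.array([x,y,z])-p)
    cur=np.arctan2(M[1,1],M[0,1]);t=-(np.radians(psi)-cur);t=(t+np.pi)%(2*np.pi)-np.pi
    return s,d,t,cur
if __name__=='__main__':
    v=list(map(float,sys.argv[1:]))
    for i in range(0,len(v),4):
        s,d,t,cur=delta(*v[i:i+4]);print('D %.4f %.4f %.4f turn %.3f'%(*d,t))
    print('t %.1f psi %.2f pos'%(s['t'],np.degrees(cur)),np.round(s['tool_pos'],4),'q',np.round(s['q'],2),'F',np.round(s['force'],1),'op %.3f ff %.1f'%(s['opening'],s['finger_force']))
E
python3 t.py .4828 .351 .18 -5.4 .4828 .351 .077 -5.4
```

```text
D -0.3086 -0.1641 0.1239 turn 1.266
D -0.3086 -0.1641 0.2269 turn 1.266
t 0.6 psi 67.15 pos [0.2621 0.622  0.3039] q [ 1.14  0.26  1.6   0.    1.27 -0.04] F [ 0.1  0.1 -0.8] op 0.997 ff 0.0
```

Careful with the scale: shifts go in shares of 0.8 m and turns go in shares of pi rad. That gives: -0.309 m / 0.8 = -0.3863, -0.164 m / 0.8 = -0.205, 1.1 rad / 3.1416 = 0.3501.

```bash
python3 -m jog '[{"dx":-0.3863,"dy":-0.205,"dz":0.155,"turn":0.3501,"finger_gap":1},{"dx":-0.3863,"dy":-0.205,"dz":0.155,"turn":0.3501,"finger_gap":1},{"dx":-0.3863,"dy":-0.205,"dz":0.155,"turn":0.3501,"finger_gap":1},{"dx":-0.3863,"dy":-0.205,"dz":0.155,"turn":0.3501,"finger_gap":1},{"dx":-0.3863,"dy":-0.205,"dz":0.155,"turn":0.3501,"finger_gap":1},{"dx":-0.3863,"dy":-0.205,"dz":0.155,"turn":0.3501,"finger_gap":1},{"dx":-0.3863,"dy":-0.205,"dz":0.155,"turn":0.3501,"finger_gap":1},{"dx":-0.3863,"dy":-0.205,"dz":0.155,"turn":0.3501,"finger_gap":1}]' 30; python3 t.py .4828 .351 .18 -5.4
```

```text
t: 1.35
tool_pos: [0.4845, 0.3473, 0.1782]
tool_rot: [0.0, 0.684, 0.73, -0.001]
force: [0.2, 0.5, -0.8]
opening: 1.0
finger_force: 0.0
D 0.0038 -0.0015 -0.0018 turn 0.159
t 1.4 psi 3.73 pos [0.4845 0.3473 0.1782] q [ 0.58  0.23  1.9  -0.    1.02  0.52] F [ 0.2  0.5 -0.8] op 1.000 ff 0.0
```

Converted, 0.05 m / 0.8 = 0.0625, 0.16 rad / 3.1416 = 0.0509.

```bash
python3 -m jog '[{"dz":0.0625,"turn":0.0509,"finger_gap":1},{"dz":0.0625,"turn":0.0509,"finger_gap":1},{"dz":0.0625,"turn":0.0509,"finger_gap":1}]' >/dev/null; python3 t.py .4828 .351 .077 -5.4
```

```text
D 0.0009 0.0006 0.0519 turn 0.008
t 1.6 psi -4.92 pos [0.4823 0.3503 0.1289] q [0.59 0.28 1.93 0.   0.93 0.67] F [ 0.8 -0.2  0.2] op 0.998 ff 0.0
```

```bash
python3 -m jog '[{"dx":0.0013,"dy":0.0006,"dz":0.0375,"finger_gap":1},{"dx":0.0013,"dy":0.0006,"dz":0.065,"finger_gap":1},{"dx":0.0013,"dy":0.0006,"dz":0.065,"finger_gap":1},{"dx":0.0013,"dy":0.0006,"dz":0.065,"finger_gap":0.4},{"dx":0.0013,"dy":0.0006,"dz":0.065,"finger_gap":0.4},{"dx":0.0013,"dy":0.0006,"dz":0.065,"finger_gap":0.4},{"dx":0.0013,"dy":0.0006,"dz":0.065,"finger_gap":0.4},{"dx":0.0013,"dy":0.0006,"dz":0.065,"finger_gap":0.4}]' 25; python3 -c "
from h import *
shot('side','s1.png');im=shot('top')"; python3 t.py .4828 .351 .077 -5.4
```

```text
t: 2.45
tool_pos: [0.4849, 0.3532, 0.0809]
tool_rot: [0.0, 0.737, 0.676, 0.002]
force: [-3.3, 0.3, 5.9]
opening: 0.707
finger_force: 27.2
D -0.0024 -0.0019 0.0038 turn 0.007
t 2.5 psi -5.01 pos [0.4849 0.3532 0.0808] q [0.59 0.35 1.95 0.   0.84 0.67] F [-2.5  0.2  6.9] op 0.707 ff 27.2
```

View pics/s1.png

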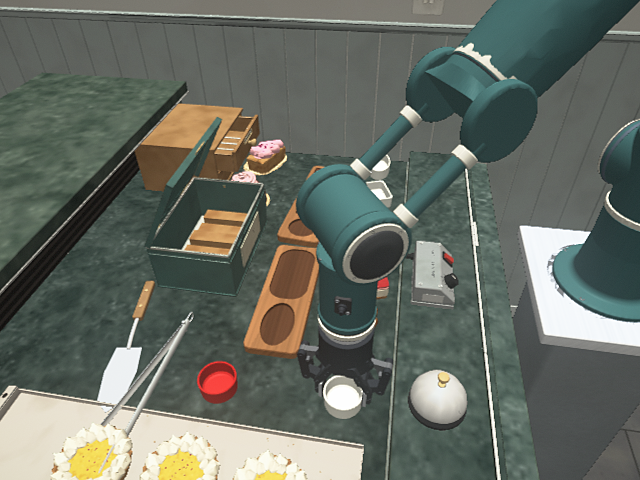

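The gripper holds the white pot (343,397) between both fingers. I'll release it, step aside and use the pot to check the offset between camera and robot.

Converted, 0.18 m / 0.8 = 0.225, 0.15 m / 0.8 = 0.1875.

```bash
python3 -m jog '[{"finger_gap":0.4},{"finger_gap":1},{"finger_gap":1},{"finger_gap":1},{"finger_gap":1}]' ; python3 t.py .4828 .351 .077 -5.4; python3 -m jog '[{"dz":-0.0625,"finger_gap":1},{"dz":-0.125,"finger_gap":1},{"dx":0.0625,"dz":-0.125,"finger_gap":1},{"dx":0.125,"dz":-0.125,"finger_gap":1},{"dx":0.1875,"dz":-0.125,"finger_gap":1},{"dx":0.225,"dz":-0.125,"finger_gap":1},{"dx":0.225,"dz":-0.125,"finger_gap":1}]';  python3 t.py .4828 .351 .077 -5.4
cat > m2.py <<'E'
from m1 import *
import sys
W={'pot':((165,260,205,305),True),'obl':((372,258,416,302),False),'oval':((420,260,470,300),True)}
w,e=W[sys.argv[1]]
go('x',((S<70)&(V>170)).astype(np.uint8)*255,w,.03,e)
E
python3 m2.py pot
```

```text
t: 3.05
tool_pos: [0.4838, 0.3518, 0.078]
tool_rot: [0.0, 0.738, 0.675, 0.0]
force: [-0.0, 0.0, -0.0]
opening: 1.002
finger_force: 0.0
D -0.0009 -0.0010 0.0010 turn 0.006
t 3.0 psi -5.04 pos [0.4838 0.3518 0.078 ] q [ 0.59  0.35  1.95 -0.    0.84  0.68] F [-0.  0. -0.] op 1.002 ff 0.0
t: 3.75
tool_pos: [0.4993, 0.5352, 0.1777]
tool_rot: [-0.0, 0.736, 0.676, 0.001]
force: [0.4, -0.1, -0.4]
opening: 0.997
finger_force: 0.0
D -0.1852 -0.0009 0.1002 turn 0.009
t 3.8 psi -4.87 pos [0.4993 0.5352 0.1777] q [0.79 0.46 1.58 0.   1.1  0.87] F [ 0.4 -0.1 -0.4] op 0.997 ff 0.0
x [485.7773 350.8427  62.6974  63.7841  85.7161] [170.125 268.625] [194.625 292.375]
```

Converted, -0.184 m / 0.8 = -0.23, -0.15 m / 0.8 = -0.1875, -1.2 rad / 3.1416 = -0.382.

```bash
python3 -m jog '[{"dx":-0.0625,"turn":-0.0477,"finger_gap":1},{"dx":-0.125,"turn":-0.0955,"finger_gap":1},{"dx":-0.1875,"turn":-0.1432,"finger_gap":1},{"dx":-0.23,"dy":-0.0013,"turn":-0.191,"finger_gap":1},{"dx":-0.23,"dy":-0.0013,"turn":-0.2387,"finger_gap":1},{"dx":-0.23,"dy":-0.0013,"turn":-0.2865,"finger_gap":1},{"dx":-0.23,"dy":-0.0013,"turn":-0.3342,"finger_gap":1},{"dx":-0.23,"dy":-0.0013,"turn":-0.382,"finger_gap":1}]' >/dev/null;python3 -m jog '[{"turn":-0.0477,"finger_gap":1},{"turn":-0.0955,"finger_gap":1},{"turn":-0.1146,"finger_gap":1},{"turn":-0.1146,"finger_gap":1},{"turn":-0.1146,"finger_gap":1}]' >/dev/null;  python3 t.py .4845 .3508 .078 84.6
```

```text
D -0.0019 0.0043 0.0998 turn -0.007
t 5.2 psi 84.18 pos [0.4822 0.3468 0.1778] q [ 0.58  0.22  1.9  -0.    1.02 -0.89] F [-0.4 -0.4  0. ] op 0.995 ff 0.0
```

Converted, 0.0998 m / 0.8 = 0.1248, 0.05 m / 0.8 = 0.0625.

```bash
python3 -m jog '[{"dx":-0.0024,"dy":0.0054,"dz":0.0625,"finger_gap":1},{"dx":-0.0024,"dy":0.0054,"dz":0.1248,"finger_gap":1},{"dx":-0.0024,"dy":0.0054,"dz":0.1248,"finger_gap":1},{"dx":-0.0024,"dy":0.0054,"dz":0.1248,"finger_gap":1},{"dx":-0.0024,"dy":0.0054,"dz":0.1248,"finger_gap":1}]' >/dev/null;python3 t.py .4845 .3508 .078 84.6;  python3 -m jog '[{"finger_gap":0.4},{"finger_gap":0.4},{"finger_gap":0.4},{"finger_gap":0.4},{"finger_gap":0.4},{"finger_gap":0.4}]'; python3 -m jog '[{"finger_gap":0.7},{"finger_gap":1},{"finger_gap":1},{"finger_gap":1},{"finger_gap":1}]' ; python3 t.py .4845 .3508 .077 84.6; python3 -m jog '[{"dz":-0.0625,"finger_gap":1},{"dz":-0.125,"finger_gap":1},{"dy":0.0625,"dz":-0.125,"finger_gap":1},{"dy":0.125,"dz":-0.125,"finger_gap":1},{"dy":0.1875,"dz":-0.125,"finger_gap":1},{"dy":0.225,"dz":-0.125,"finger_gap":1},{"dy":0.225,"dz":-0.125,"finger_gap":1}]'>/dev/null;  python3 t.py .4828 .351 .077 84.6; python3 m2.py pot
```

```text
D 0.0016 -0.0023 0.0026 turn -0.005
t 5.7 psi 84.30 pos [0.4863 0.3529 0.0807] q [ 0.59  0.35  1.94 -0.    0.84 -0.89] F [0.4 0.5 0.4] op 1.001 ff 0.0
t: 6.3
tool_pos: [0.4864, 0.3532, 0.0814]
tool_rot: [0.002, 0.049, 0.999, 0.002]
force: [-1.2, -0.5, 6.6]
opening: 0.708
finger_force: 26.2
t: 6.8
tool_pos: [0.4846, 0.352, 0.0781]
tool_rot: [-0.0, 0.049, 0.999, -0.0]
force: [0.9, -0.1, 0.0]
opening: 1.0
finger_force: 0.0
D -0.0000 -0.0012 0.0011 turn -0.005
t 6.8 psi 84.34 pos [0.4846 0.352  0.0781] q [ 0.59  0.35  1.95  0.    0.84 -0.89] F [ 0.9 -0.1  0. ] op 1.000 ff 0.0
D 0.0016 -0.1855 0.1003 turn -0.001
t 7.5 psi 84.52 pos [0.5021 0.5353 0.1777] q [ 0.78  0.46  1.58  0.    1.1  -0.69] F [ 0.3 -1.1 -0.2] op 1.000 ff 0.0
x [485.6264 349.9836  62.5063  63.8096 -87.4997] [170.375 268.625] [194.625 292.375]
```

Converted, -0.184 m / 0.8 = -0.23, -0.15 m / 0.8 = -0.1875.

```bash
python3 t.py .4844 .3523 .178 84.6;python3 -m jog '[{"dy":-0.0625,"finger_gap":1},{"dy":-0.125,"finger_gap":1},{"dy":-0.1875,"finger_gap":1},{"dy":-0.23,"finger_gap":1},{"dy":-0.23,"dz":0.0625,"finger_gap":1},{"dy":-0.23,"dz":0.125,"finger_gap":1},{"dy":-0.23,"dz":0.125,"finger_gap":1},{"dy":-0.23,"dz":0.125,"finger_gap":1}]'>/dev/null;  python3 t.py .4844 .3523 .078 84.6; python3 -m jog '[{"finger_gap":1},{"finger_gap":1},{"finger_gap":1},{"finger_gap":1},{"finger_gap":1}]'>/dev/null;  python3 t.py .4844 .3523 .078 84.6
```

```text
D 0.0001 -0.1790 -0.0005 turn -0.004
t 7.7 psi 84.36 pos [0.5021 0.5304 0.1772] q [ 0.78  0.46  1.58 -0.    1.1  -0.69] F [ 0.2 -0.9 -0.3] op 0.998 ff 0.0
D -0.0005 0.0060 -0.0007 turn -0.006
t 8.4 psi 84.27 pos [0.4833 0.3463 0.0773] q [ 0.58  0.35  1.95 -0.    0.84 -0.89] F [0.7 0.9 0.7] op 1.002 ff 0.0
D 0.0006 0.0038 0.0009 turn -0.004
t 8.9 psi 84.36 pos [0.4846 0.3485 0.0789] q [ 0.58  0.35  1.95 -0.    0.84 -0.89] F [ 0.3  0.1 -1. ] op 1.001 ff 0.0
```

Converted, 0.0038 m / 0.8 = 0.0048, 0.0005 m / 0.8 = 0.0006.

```bash
python3 -m jog '[{"dx":0.0006,"dy":0.0048,"finger_gap":1},{"dx":0.0006,"dy":0.0048,"finger_gap":1},{"dx":0.0006,"dy":0.0048,"finger_gap":0.4},{"dx":0.0006,"dy":0.0048,"finger_gap":0.4},{"dx":0.0006,"dy":0.0048,"finger_gap":0.4},{"dx":0.0006,"dy":0.0048,"finger_gap":0.4},{"dx":0.0006,"dy":0.0048,"finger_gap":0.4},{"dx":0.0006,"dy":0.0048,"finger_gap":0.4}]' 25;  python3 t.py .4844 .3523 .078 84.6; python3 -m jog '[{"dz":-0.0625,"finger_gap":0.4},{"dz":-0.1125,"finger_gap":0.4},{"dz":-0.1125,"finger_gap":0.4},{"dz":-0.1125,"finger_gap":0.4}]' 25; python3 t.py .6306 -.0508 .158 84.6
```

```text
t: 9.75
tool_pos: [0.4842, 0.352, 0.0783]
tool_rot: [0.0, 0.049, 0.999, 0.0]
force: [-1.6, 0.6, 4.5]
opening: 0.706
finger_force: 27.4
D -0.0001 0.0003 0.0003 turn -0.005
t 9.8 psi 84.33 pos [0.4842 0.352  0.0783] q [ 0.59  0.35  1.95  0.    0.84 -0.89] F [-1.6  0.6  4.5] op 0.706 ff 27.4
t: 10.15
tool_pos: [0.4848, 0.3521, 0.1689]
tool_rot: [0.001, 0.049, 0.999, 0.001]
force: [-0.3, -0.4, -1.7]
opening: 0.703
finger_force: 28.7
D -0.1848 -0.3865 0.0108 turn -0.005
t 10.2 psi 84.34 pos [0.4848 0.3521 0.1689] q [ 0.59  0.24  1.9  -0.    1.   -0.89] F [-0.3 -0.4 -1.7] op 0.703 ff 28.7
```

Converted, -0.32 m / 0.8 = -0.4, -0.12 m / 0.8 = -0.15.

```bash
python3 -m jog '[{"dx":-0.025,"dy":-0.05,"finger_gap":0.4},{"dx":-0.0475,"dy":-0.1,"finger_gap":0.4},{"dx":-0.0713,"dy":-0.15,"finger_gap":0.4},{"dx":-0.095,"dy":-0.2,"finger_gap":0.4},{"dx":-0.12,"dy":-0.25,"finger_gap":0.4},{"dx":-0.1438,"dy":-0.3,"finger_gap":0.4},{"dx":-0.1675,"dy":-0.35,"finger_gap":0.4},{"dx":-0.1913,"dy":-0.4,"finger_gap":0.4}]' >/dev/null; python3 t.py .6306 -.0508 .158 84.6;python3 -m jog '[{"dx":-0.02,"dy":-0.0413,"finger_gap":0.4},{"dx":-0.0388,"dy":-0.0825,"finger_gap":0.4},{"dx":-0.0388,"dy":-0.0825,"finger_gap":0.4},{"dx":-0.0388,"dy":-0.0825,"finger_gap":0.4},{"dx":-0.0388,"dy":-0.0825,"dz":0.05,"finger_gap":0.4},{"dx":-0.0388,"dy":-0.0825,"dz":0.05,"finger_gap":0.4},{"dx":-0.0388,"dy":-0.0825,"dz":0.05,"finger_gap":0.4},{"dx":-0.0388,"dy":-0.0825,"dz":0.05,"finger_gap":0.4}]' >/dev/null; python3 t.py .6306 -.0508 .12 84.6
```

```text
D -0.0338 -0.0642 0.0068 turn -0.005
t 10.9 psi 84.33 pos [0.6033 0.0165 0.165 ] q [-0.01  0.25  1.89 -0.    1.   -1.49] F [ 1.   1.  -0.8] op 0.709 ff 28.7
D -0.0012 -0.0012 0.0087 turn -0.003
t 11.8 psi 84.41 pos [ 0.6295 -0.0495  0.1287] q [-0.12  0.34  1.85  0.    0.95 -1.59] F [-0.5  0.1 -0.7] op 0.701 ff 28.7
```

Converted, 0.029 m / 0.8 = 0.0363, 0.02 m / 0.8 = 0.025.

```bash
python3 -m jog '[{"dx":-0.0015,"dy":-0.0015,"dz":0.025,"finger_gap":0.4},{"dx":-0.0015,"dy":-0.0015,"dz":0.0363,"finger_gap":0.4},{"dx":-0.0015,"dy":-0.0015,"dz":0.0363,"finger_gap":0.4},{"dx":-0.0015,"dy":-0.0015,"dz":0.0363,"finger_gap":0.4},{"dx":-0.0015,"dy":-0.0015,"dz":0.0363,"finger_gap":0.4},{"dx":-0.0015,"dy":-0.0015,"dz":0.0363,"finger_gap":0.4},{"dx":-0.0015,"dy":-0.0015,"dz":0.0363,"finger_gap":0.4}]' >/dev/null; python3 t.py .6306 -.0508 .0885 84.6; python3 -c "
from h import *
im=shot('side');cv2.imwrite('pics/s2.png',cv2.resize(im[150:310,220:420],None,fx=3,fy=3))"
```

```text
D 0.0002 0.0009 0.0113 turn -0.005
t 12.4 psi 84.33 pos [ 0.6307 -0.0517  0.0998] q [-0.12  0.38  1.86  0.    0.9  -1.59] F [ 0.5 -0.6 -1.5] op 0.707 ff 28.7
```

View pics/s2.png

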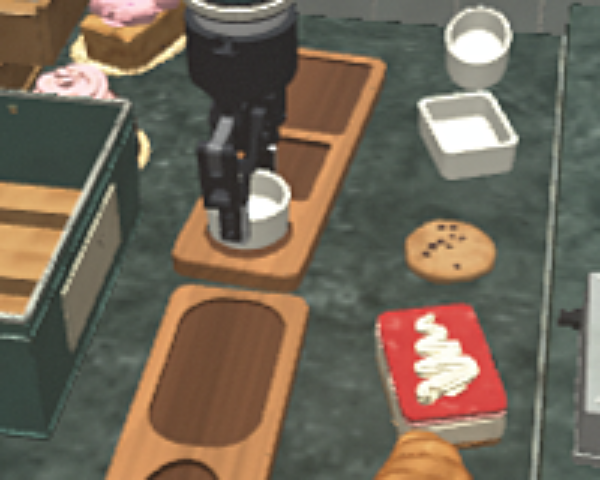

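The gripped pot (250,210 in the crop) sits right over the round well, so I'm lowering it.

Converted, 0.0125 m / 0.8 = 0.0156, 0.008 m / 0.8 = 0.01.

```bash
python3 -m jog '[{"dy":0.0013,"dz":0.005,"finger_gap":0.4},{"dy":0.0013,"dz":0.01,"finger_gap":0.4},{"dy":0.0013,"dz":0.0156,"finger_gap":0.4},{"dy":0.0013,"dz":0.0156,"finger_gap":0.4},{"dy":0.0013,"dz":0.0156,"finger_gap":0.4},{"dy":0.0013,"dz":0.0156,"finger_gap":0.4},{"dy":0.0013,"dz":0.0156,"finger_gap":0.4}]' ; python3 t.py .6306 -.0508 .0885 84.6
```

```text
t: 13.2
tool_pos: [0.6305, -0.0506, 0.0883]
tool_rot: [-0.0, 0.049, 0.999, 0.0]
force: [-5.9, 0.6, 12.0]
opening: 0.703
finger_force: 29.7
D -0.0002 -0.0002 -0.0002 turn -0.005
t 13.2 psi 84.34 pos [ 0.6305 -0.0506  0.0883] q [-0.12  0.39  1.87  0.    0.88 -1.59] F [-5.9  0.6 12. ] op 0.703 ff 29.7
```

```bash
python3 -m jog '[{"dz":-0.0013,"finger_gap":0.7},{"dz":-0.0013,"finger_gap":1},{"dz":-0.0013,"finger_gap":1},{"dz":-0.0013,"finger_gap":1},{"dz":-0.0625,"finger_gap":1},{"dz":-0.125,"finger_gap":1},{"dz":-0.125,"finger_gap":1}]' >/dev/null; python3 t.py .4815 -.2039 .178 22.5 .4815 -.2039 .078 22.5
```

```text
D 0.1385 -0.1671 0.0151 turn 1.079
D 0.1400 -0.1670 0.1151 turn 1.079
t 13.9 psi 84.34 pos [ 0.6356 -0.0513  0.1951] q [-0.12  0.27  1.8   0.    1.05 -1.59] F [ 1.8 -0.1  1.9] op 1.001 ff 0.0
```

Converted, -0.167 m / 0.8 = -0.2088, 0.139 m / 0.8 = 0.1738, 1.08 rad / 3.1416 = 0.3438.

```bash
python3 -m jog '[{"dx":0.0325,"dy":-0.0413,"dz":0.0188,"turn":0.0477,"finger_gap":1},{"dx":0.0625,"dy":-0.0813,"dz":0.0188,"turn":0.0955,"finger_gap":1},{"dx":0.1,"dy":-0.125,"dz":0.0188,"turn":0.1432,"finger_gap":1},{"dx":0.1375,"dy":-0.1663,"dz":0.0188,"turn":0.191,"finger_gap":1},{"dx":0.1738,"dy":-0.2088,"dz":0.0188,"turn":0.2387,"finger_gap":1},{"dx":0.1738,"dy":-0.2088,"dz":0.0188,"turn":0.2865,"finger_gap":1},{"dx":0.1738,"dy":-0.2088,"dz":0.0188,"turn":0.3342,"finger_gap":1},{"dx":0.1738,"dy":-0.2088,"dz":0.0188,"turn":0.3438,"finger_gap":1}]' >/dev/null; python3 t.py .4815 -.2039 .178 22.5 ; python3 m1.py | grep -E 'w_pot|pot180'
python3 -c "
from h import *
im=shot('top');cv2.imwrite('pics/t3.png',cv2.resize(im[195:305,205:475],None,fx=2.9,fy=2.9))"
```

```text
D -0.0027 0.0057 -0.0068 turn -0.004
t 14.7 psi 22.29 pos [ 0.4752 -0.2036  0.1712] q [-0.45  0.09  2.07  0.    0.98 -0.84] F [0.5 0.2 0.2] op 1.003 ff 0.0Traceback (most recent call last):
  File "m1.py", line 14, in <module>
    go('pot',white,(165,265,200,300),.03,True)
    ~~^^^^^^^^^^^^^^^^^^^^^^^^^^^^^^^^^^^^^^^^
  File "m1.py", line 11, in go
    c=big(m,s4(win)); c4=(c-1.5)/4; print(name,fit('top',c4,z,e),c4.min(0),c4.max(0))
  File "meas.py", line 10, in big
    return max(cs,key=cv2.contourArea)[:,0,:].astype(float)
           ~~~^^^^^^^^^^^^^^^^^^^^^^^^
ValueError: max() iterable argument is empty
```

View pics/t3.png

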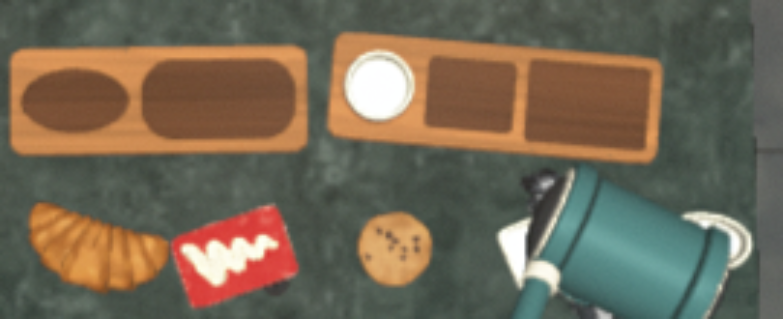

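The pot (378,86 in the crop) is in its well. The gripper is over the oblong dish, which I pick next.

Converted, 0.09 m / 0.8 = 0.1125, 0.05 m / 0.8 = 0.0625.

```bash
python3 -m jog '[{"dx":-0.0031,"dy":0.0063,"finger_gap":1},{"dx":-0.0031,"dy":0.0063,"finger_gap":1},{"dx":-0.0031,"dy":0.0063,"finger_gap":1},{"dx":-0.0031,"dy":0.0063,"finger_gap":1},{"dx":-0.0031,"dy":0.0063,"finger_gap":1},{"dx":-0.0031,"dy":0.0063,"dz":0.0625,"finger_gap":1},{"dx":-0.0031,"dy":0.0063,"dz":0.1125,"finger_gap":1},{"dx":-0.0031,"dy":0.0063,"dz":0.1125,"finger_gap":1}]' >/dev/null; python3 -m jog '[{"finger_gap":1},{"finger_gap":1},{"finger_gap":1},{"finger_gap":1}]' >/dev/null; python3 t.py .4815 -.2039 .078 22.5
```

```text
D 0.0007 -0.0009 0.0057 turn -0.001
t 16.1 psi 22.46 pos [ 0.4826 -0.2042  0.0837] q [-0.45  0.22  2.11  0.    0.8  -0.84] F [ 0.8 -0.3 -0. ] op 0.999 ff 0.0
```

Converted, 0.006 m / 0.8 = 0.0075, -0.0009 m / 0.8 = -0.0011.

```bash
python3 -m jog '[{"dx":0.0009,"dy":-0.0011,"dz":0.0075,"finger_gap":1},{"dx":0.0009,"dy":-0.0011,"dz":0.0075,"finger_gap":1},{"dx":0.0009,"dy":-0.0011,"dz":0.0075,"finger_gap":1},{"dx":0.0009,"dy":-0.0011,"dz":0.0075,"finger_gap":0.4},{"dx":0.0009,"dy":-0.0011,"dz":0.0075,"finger_gap":0.4},{"dx":0.0009,"dy":-0.0011,"dz":0.0075,"finger_gap":0.4},{"dx":0.0009,"dy":-0.0011,"dz":0.0075,"finger_gap":0.4},{"dx":0.0009,"dy":-0.0011,"dz":0.0075,"finger_gap":0.4}]' 25 >/dev/null; python3 t.py .4815 -.2039 .078 22.5; python3 -m jog '[{"finger_gap":0.4},{"finger_gap":0.4},{"dz":-0.0625,"finger_gap":0.4},{"dz":-0.1125,"finger_gap":0.4},{"dz":-0.1125,"finger_gap":0.4},{"dz":-0.1125,"finger_gap":0.4}]' >/dev/null; python3 t.py .6224 -.1358 .168 -5.4
```

```text
D -0.0010 0.0007 -0.0021 turn -0.001
t 16.9 psi 22.46 pos [ 0.4805 -0.2033  0.0759] q [-0.45  0.23  2.12  0.    0.79 -0.84] F [0.3 1.1 3.6] op 0.717 ff 27.5
D 0.0083 0.1573 -0.0019 turn 0.486
t 17.5 psi 22.46 pos [ 0.4802 -0.2035  0.166 ] q [-0.45  0.1   2.06 -0.    0.97 -0.84] F [-0.2  0.3 -2.6] op 0.715 ff 29.2
```

Converted, 0.157 m / 0.8 = 0.1963, 0.15 m / 0.8 = 0.1875, 0.486 rad / 3.1416 = 0.1547.

```bash
python3 -m jog '[{"dx":0.0038,"dy":0.0625,"turn":0.0477,"finger_gap":0.4},{"dx":0.0075,"dy":0.125,"turn":0.0955,"finger_gap":0.4},{"dx":0.01,"dy":0.1875,"turn":0.1432,"finger_gap":0.4},{"dx":0.01,"dy":0.1963,"turn":0.1547,"finger_gap":0.4},{"dx":0.01,"dy":0.1963,"turn":0.1547,"finger_gap":0.4},{"dx":0.01,"dy":0.1963,"dz":0.0625,"turn":0.1547,"finger_gap":0.4},{"dx":0.01,"dy":0.1963,"dz":0.0625,"turn":0.1547,"finger_gap":0.4},{"dx":0.01,"dy":0.1963,"dz":0.0625,"turn":0.1547,"finger_gap":0.4}]' >/dev/null; python3 -m jog '[{"finger_gap":0.4},{"finger_gap":0.4},{"finger_gap":0.4},{"finger_gap":0.4}]' >/dev/null; python3 t.py .6223 -.1347 .1 -5.4
```

```text
D 0.0014 -0.0007 0.0171 turn 0.000
t 18.7 psi -5.39 pos [ 0.6228 -0.1362  0.1171] q [-0.25  0.36  1.84 -0.    0.93 -0.16] F [-0.7 -0.2 -1.4] op 0.714 ff 29.3
```

Converted, 0.02 m / 0.8 = 0.025, 0.01 m / 0.8 = 0.0125.

```bash
python3 -m jog '[{"dx":0.0016,"dy":-0.0009,"dz":0.0125,"finger_gap":0.4},{"dx":0.0016,"dy":-0.0009,"dz":0.025,"finger_gap":0.4},{"dx":0.0016,"dy":-0.0009,"dz":0.025,"finger_gap":0.4},{"dx":0.0016,"dy":-0.0009,"dz":0.025,"finger_gap":0.4},{"dx":0.0016,"dy":-0.0009,"dz":0.025,"finger_gap":0.4},{"dx":0.0016,"dy":-0.0009,"dz":0.025,"finger_gap":0.4}]'; python3 t.py .6223 -.1347 .0859 -5.4;python3 -m jog '[{"dz":0.005,"finger_gap":0.4},{"dz":0.01,"finger_gap":0.4},{"dz":0.0144,"finger_gap":0.4},{"dz":0.0144,"finger_gap":0.4},{"dz":0.0144,"finger_gap":0.4},{"dz":0.0144,"finger_gap":0.4}]'; python3 t.py .6223 -.1347 .0859 -5.4
```

```text
t: 19.3
tool_pos: [0.6217, -0.1345, 0.0957]
tool_rot: [0.0, 0.74, 0.673, 0.0]
force: [1.0, 0.6, -2.3]
opening: 0.715
finger_force: 29.3
D -0.0001 0.0006 0.0098 turn 0.000
t 19.3 psi -5.38 pos [ 0.6217 -0.1345  0.0957] q [-0.25  0.39  1.86 -0.    0.9  -0.16] F [ 1.   0.6 -2.3] op 0.715 ff 29.3
t: 19.9
tool_pos: [0.6216, -0.1346, 0.086]
tool_rot: [-0.0, 0.74, 0.673, -0.0]
force: [-6.0, 1.3, 11.2]
opening: 0.713
finger_force: 30.3
D -0.0001 0.0007 0.0001 turn 0.000
t 19.9 psi -5.39 pos [ 0.6216 -0.1346  0.086 ] q [-0.25  0.4   1.86 -0.    0.88 -0.16] F [-6.   1.3 11.2] op 0.713 ff 30.3
```

Converted, -0.1 m / 0.8 = -0.125, -0.05 m / 0.8 = -0.0625.

```bash
python3 -m jog '[{"dz":-0.0013,"finger_gap":0.7},{"dz":-0.0013,"finger_gap":1},{"dz":-0.0013,"finger_gap":1},{"dz":-0.0013,"finger_gap":1},{"dz":-0.0625,"finger_gap":1},{"dz":-0.125,"finger_gap":1},{"dz":-0.125,"finger_gap":1}]' >/dev/null; python3 t.py .4831 -.3391 .168 0.85
```

```text
D -0.2158 -0.1242 0.0234 turn -0.109
t 20.6 psi -5.38 pos [ 0.6267 -0.1358  0.1927] q [-0.25  0.28  1.8   0.    1.05 -0.16] F [ 0.8 -0.1  0.4] op 1.002 ff 0.0
```

Converted, -0.216 m / 0.8 = -0.27, -0.172 m / 0.8 = -0.215, -0.109 rad / 3.1416 = -0.0347.

```bash
python3 -m jog '[{"dx":-0.0538,"dy":-0.0313,"dz":0.025,"turn":-0.0159,"finger_gap":1},{"dx":-0.1075,"dy":-0.0625,"dz":0.025,"turn":-0.0318,"finger_gap":1},{"dx":-0.1625,"dy":-0.0938,"dz":0.025,"turn":-0.0347,"finger_gap":1},{"dx":-0.215,"dy":-0.125,"dz":0.025,"turn":-0.0347,"finger_gap":1},{"dx":-0.27,"dy":-0.1525,"dz":0.025,"turn":-0.0347,"finger_gap":1},{"dx":-0.27,"dy":-0.1525,"dz":0.025,"turn":-0.0347,"finger_gap":1},{"dx":-0.27,"dy":-0.1525,"dz":0.025,"turn":-0.0347,"finger_gap":1},{"dx":-0.27,"dy":-0.1525,"dz":0.025,"turn":-0.0347,"finger_gap":1}]' >/dev/null; python3 -m jog '[{"dz":0.0625,"finger_gap":1},{"dz":0.1,"finger_gap":1},{"dz":0.1,"finger_gap":1},{"dz":0.1,"finger_gap":1},{"dz":0.1,"finger_gap":1},{"dz":0.1,"finger_gap":1}]' >/dev/null; python3 t.py .4831 -.3391 .077 0.85
```

```text
D -0.0003 0.0015 0.0095 turn 0.001
t 22.0 psi 0.90 pos [ 0.4816 -0.3388  0.0865] q [-0.66  0.32  1.97  0.    0.84 -0.67] F [-0.1  0.4  0.2] op 0.999 ff 0.0
```

Converted, 0.009 m / 0.8 = 0.0113, 0.001 m / 0.8 = 0.0013.

```bash
python3 -m jog '[{"dy":0.0013,"dz":0.0113,"finger_gap":1},{"dy":0.0013,"dz":0.0113,"finger_gap":1},{"dy":0.0013,"dz":0.0113,"finger_gap":1},{"dy":0.0013,"dz":0.0113,"finger_gap":1},{"dy":0.0013,"dz":0.0113,"finger_gap":0.4},{"dy":0.0013,"dz":0.0113,"finger_gap":0.4},{"dy":0.0013,"dz":0.0113,"finger_gap":0.4},{"dy":0.0013,"dz":0.0113,"finger_gap":0.4}]' 25 >/dev/null;python3 -m jog '[{"finger_gap":0.4},{"finger_gap":0.4}]'>/dev/null; python3 t.py .4831 -.3391 .077 .85; python3 -m jog '[{"dz":-0.0625,"finger_gap":0.4},{"dz":-0.125,"finger_gap":0.4},{"dz":-0.125,"finger_gap":0.4},{"dz":-0.125,"finger_gap":0.4}]' >/dev/null; python3 t.py .6194 .2285 .177 0.15
```

```text
D -0.0008 0.0018 -0.0014 turn 0.000
t 23.0 psi 0.86 pos [ 0.4813 -0.3384  0.0756] q [-0.66  0.34  1.97  0.    0.83 -0.67] F [ 0.9 -0.1  5.5] op 0.643 ff 26.8
D 0.5649 0.1467 -0.0014 turn 0.012
t 23.4 psi 0.86 pos [ 0.4812 -0.3385  0.1763] q [-0.66  0.21  1.92 -0.    1.01 -0.67] F [-1.1  0.8 -0.6] op 0.643 ff 27.8
```

Careful with the scale: shifts go in shares of 0.8 m and turns go in shares of pi rad. That gives: 0.377 m / 0.8 = 0.4713, 0.33 m / 0.8 = 0.4125, 0.012 rad / 3.1416 = 0.0038.

```bash
python3 -m jog '[{"dx":0.0588,"dy":0.015,"finger_gap":0.4},{"dx":0.1175,"dy":0.03,"finger_gap":0.4},{"dx":0.175,"dy":0.045,"finger_gap":0.4},{"dx":0.235,"dy":0.0613,"finger_gap":0.4},{"dx":0.2938,"dy":0.0763,"finger_gap":0.4},{"dx":0.3525,"dy":0.0913,"turn":0.0038,"finger_gap":0.4},{"dx":0.4125,"dy":0.1075,"turn":0.0038,"finger_gap":0.4},{"dx":0.4713,"dy":0.1225,"turn":0.0038,"finger_gap":0.4}]' >/dev/null; python3 -m jog '[{"dx":0.0588,"dy":0.015,"finger_gap":0.4},{"dx":0.1175,"dy":0.03,"finger_gap":0.4},{"dx":0.175,"dy":0.045,"finger_gap":0.4},{"dx":0.235,"dy":0.0613,"finger_gap":0.4},{"dx":0.235,"dy":0.0613,"finger_gap":0.4},{"dx":0.235,"dy":0.0613,"finger_gap":0.4},{"dx":0.235,"dy":0.0613,"dz":0.0625,"finger_gap":0.4},{"dx":0.235,"dy":0.0613,"dz":0.0625,"finger_gap":0.4}]' >/dev/null;  python3 -m jog '[{"finger_gap":0.4},{"finger_gap":0.4},{"finger_gap":0.4},{"finger_gap":0.4}]' >/dev/null; python3 t.py .6194 .2292 .1 0.15
```

```text
D 0.0007 -0.0035 0.0272 turn -0.000
t 25.4 psi 0.14 pos [0.6228 0.2285 0.1272] q [ 0.31  0.39  1.78 -0.    0.96  0.31] F [ 0.2 -0.4 -0.4] op 0.645 ff 27.8
```

Converted, 0.029 m / 0.8 = 0.0363, 0.02 m / 0.8 = 0.025.

```bash
python3 -m jog '[{"dx":0.0009,"dy":-0.0044,"dz":0.0125,"finger_gap":0.4},{"dx":0.0009,"dy":-0.0044,"dz":0.025,"finger_gap":0.4},{"dx":0.0009,"dy":-0.0044,"dz":0.0363,"finger_gap":0.4},{"dx":0.0009,"dy":-0.0044,"dz":0.0363,"finger_gap":0.4},{"dx":0.0009,"dy":-0.0044,"dz":0.0363,"finger_gap":0.4},{"dx":0.0009,"dy":-0.0044,"dz":0.0363,"finger_gap":0.4},{"dx":0.0009,"dy":-0.0044,"dz":0.0363,"finger_gap":0.4},{"dx":0.0009,"dy":-0.0044,"dz":0.0363,"finger_gap":0.4}]'>/dev/null; python3 t.py .6194 .2292 .0856 0.15; python3 -c "
from h import *
im=shot('side');cv2.imwrite('pics/s4.png',cv2.resize(im[230:390,220:420],None,fx=3,fy=3))"
```

```text
D -0.0000 0.0012 0.0107 turn 0.000
t 26.2 psi 0.17 pos [0.6182 0.2292 0.0963] q [ 0.32  0.43  1.8  -0.    0.91  0.31] F [-0.4 -0.2 -1.5] op 0.636 ff 27.8
```

View pics/s4.png

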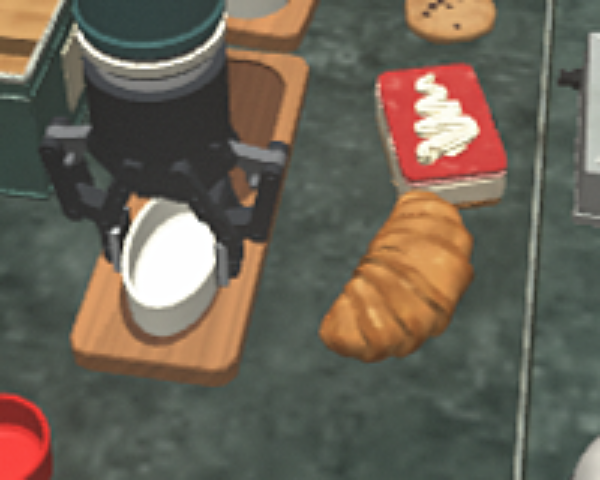

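The oval dish (170,265 in the crop) hangs centred over its well. I'm lowering it with a 1 mm correction in x.

Converted, 0.0125 m / 0.8 = 0.0156, 0.008 m / 0.8 = 0.01.

```bash
python3 -m jog '[{"dy":0.0013,"finger_gap":0.4},{"dy":0.0013,"dz":0.005,"finger_gap":0.4},{"dy":0.0013,"dz":0.01,"finger_gap":0.4},{"dy":0.0013,"dz":0.0156,"finger_gap":0.4},{"dy":0.0013,"dz":0.0156,"finger_gap":0.4},{"dy":0.0013,"dz":0.0156,"finger_gap":0.4},{"dy":0.0013,"dz":0.0156,"finger_gap":0.4},{"dy":0.0013,"dz":0.0156,"finger_gap":0.4}]' >/dev/null; python3 t.py .6194 .2292 .0856 .15
```

```text
D 0.0000 0.0001 0.0011 turn 0.000
t 27.1 psi 0.17 pos [0.6193 0.2292 0.0867] q [ 0.32  0.44  1.8  -0.    0.9   0.31] F [-7.7 -2.9 16.5] op 0.643 ff 37.3
```

Converted, -0.1 m / 0.8 = -0.125, -0.05 m / 0.8 = -0.0625.

```bash
python3 -m jog '[{"dz":-0.0013,"finger_gap":0.7},{"dz":-0.0013,"finger_gap":1},{"dz":-0.0013,"finger_gap":1},{"dz":-0.0013,"finger_gap":1},{"dz":-0.0625,"finger_gap":1},{"dz":-0.125,"finger_gap":1},{"dz":-0.125,"finger_gap":1}]' >/dev/null; python3 t.py .4754 .0811 .168 18.35
```

```text
D -0.1494 -0.1493 0.0215 turn -0.317
t 27.8 psi 0.17 pos [0.624  0.2308 0.1922] q [0.32 0.32 1.74 0.   1.06 0.31] F [ 1.9 -0.5  0.9] op 1.001 ff 0.0
```

Converted, -0.15 m / 0.8 = -0.1875, -0.146 m / 0.8 = -0.1825, -0.317 rad / 3.1416 = -0.1009.

```bash
python3 -m jog '[{"dx":-0.0438,"dy":-0.0438,"dz":0.025,"turn":-0.0255,"finger_gap":1},{"dx":-0.0875,"dy":-0.0875,"dz":0.025,"turn":-0.0509,"finger_gap":1},{"dx":-0.1313,"dy":-0.1313,"dz":0.025,"turn":-0.0764,"finger_gap":1},{"dx":-0.175,"dy":-0.175,"dz":0.025,"turn":-0.1009,"finger_gap":1},{"dx":-0.1875,"dy":-0.1825,"dz":0.025,"turn":-0.1009,"finger_gap":1},{"dx":-0.1875,"dy":-0.1825,"dz":0.025,"turn":-0.1009,"finger_gap":1},{"dx":-0.1875,"dy":-0.1825,"dz":0.025,"turn":-0.1009,"finger_gap":1},{"dx":-0.1875,"dy":-0.1825,"dz":0.025,"turn":-0.1009,"finger_gap":1}]' >/dev/null; python3 -m jog '[{"dz":0.05,"finger_gap":1},{"dz":0.05,"finger_gap":1},{"dz":0.05,"finger_gap":1},{"dz":0.05,"finger_gap":1}]' >/dev/null; python3 t.py .4754 .0811 .077 18.35; python3 - <<'E'
from meas import *
im=shot('top');im4=cv2.resize(im,None,fx=4,fy=4,interpolation=cv2.INTER_CUBIC);H,S,V=cv2.split(cv2.cvtColor(im4,cv2.COLOR_BGR2HSV))
for z,w,nm in((.04,(205,205,253,250),'oval'),(.04,(318,205,351,242),'pot'),(.04,(348,208,386,248),'obl')):
    m=((S<70)&(V>170)).astype(np.uint8)*255
    print(nm,fit('top',(big(m,[4*a for a in w])-1.5)/4,z,nm!='obl'))
E
```

```text
D 0.0015 0.0010 0.0476 turn 0.000
t 28.9 psi 18.37 pos [0.4748 0.0793 0.1246] q [ 0.11  0.09  2.17  0.    0.88 -0.21] F [ 0.2 -0.1  0.7] op 1.002 ff 0.0
oval [619.6243 224.6611  57.0501  96.9307  89.5977]
pot [630.7119 -53.1635  62.5141  63.3472 -15.9506]
obl [ 621.8396 -137.9868   64.3284   80.1417   84.5473]
```

```bash
python3 -m jog '[{"dx":0.0019,"dy":0.0013,"dz":0.0375,"finger_gap":1},{"dx":0.0019,"dy":0.0013,"dz":0.0588,"finger_gap":1},{"dx":0.0019,"dy":0.0013,"dz":0.0588,"finger_gap":1},{"dx":0.0019,"dy":0.0013,"dz":0.0588,"finger_gap":1},{"dx":0.0019,"dy":0.0013,"dz":0.0588,"finger_gap":1},{"dx":0.0019,"dy":0.0013,"dz":0.0588,"finger_gap":1}]' >/dev/null; python3 t.py .4754 .0811 .077 18.35; python3 -m jog '[{"finger_gap":0.4},{"finger_gap":0.4},{"finger_gap":0.4},{"finger_gap":0.4},{"finger_gap":0.4},{"finger_gap":0.4}]' 25 >/dev/null;python3 t.py .4754 .0811 .077 18.35; python3 -m jog '[{"dz":-0.0625,"finger_gap":0.4},{"dz":-0.125,"finger_gap":0.4},{"dz":-0.125,"finger_gap":0.4},{"dz":-0.125,"finger_gap":0.4}]' >/dev/null; python3 t.py .6116 -.2429 .177 -5.4;python3 -c "
from h import *
im=shot('side');cv2.imwrite('pics/s5.png',cv2.resize(im[130:360,200:470],None,fx=2.5,fy=2.5))"
```

```text
D 0.0004 0.0003 0.0011 turn -0.000
t 29.6 psi 18.33 pos [0.4752 0.0806 0.0781] q [ 0.12  0.16  2.2  -0.    0.78 -0.2 ] F [0.4 0.3 0.2] op 1.003 ff 0.0
D 0.0004 0.0005 0.0007 turn -0.000
t 30.2 psi 18.33 pos [0.475  0.0806 0.0777] q [ 0.12  0.16  2.2   0.    0.78 -0.2 ] F [-0.2 -0.2  6.8] op 0.791 ff 28.9
D -0.3500 0.0280 0.0014 turn 0.414
t 30.6 psi 18.33 pos [0.4749 0.0806 0.1781] q [ 0.12  0.01  2.14 -0.    0.99 -0.2 ] F [-0.7  0.6 -1.5] op 0.789 ff 30.2
```

View pics/s5.png

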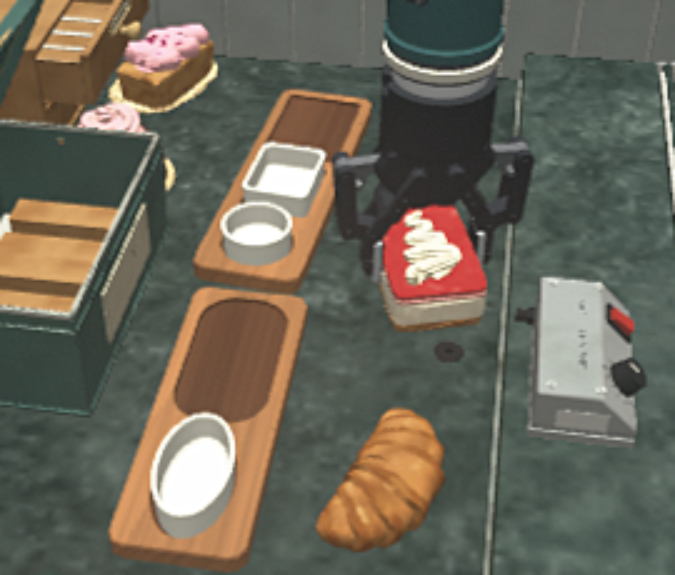

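The slice is held level (435,265 in the crop) and the three dishes look seated. I'm carrying it to the long plank.

Converted, -0.35 m / 0.8 = -0.4375, -0.329 m / 0.8 = -0.4113, 0.414 rad / 3.1416 = 0.1318.

```bash
python3 -m jog '[{"dx":-0.0588,"dy":0.005,"turn":0.0191,"finger_gap":0.4},{"dx":-0.1175,"dy":0.01,"turn":0.0382,"finger_gap":0.4},{"dx":-0.175,"dy":0.015,"turn":0.0573,"finger_gap":0.4},{"dx":-0.235,"dy":0.0188,"turn":0.0764,"finger_gap":0.4},{"dx":-0.2938,"dy":0.0238,"turn":0.0955,"finger_gap":0.4},{"dx":-0.3525,"dy":0.0288,"turn":0.1146,"finger_gap":0.4},{"dx":-0.4113,"dy":0.0338,"turn":0.1318,"finger_gap":0.4},{"dx":-0.4375,"dy":0.035,"turn":0.1318,"finger_gap":0.4}]' >/dev/null; python3 -m jog '[{"finger_gap":0.4},{"dz":0.0625,"finger_gap":0.4},{"dz":0.0625,"finger_gap":0.4},{"dz":0.0625,"finger_gap":0.4},{"dz":0.0625,"finger_gap":0.4},{"dz":0.0625,"finger_gap":0.4}]' >/dev/null; python3 t.py .6116 -.2429 .1025 -5.4
```

```text
D -0.0001 -0.0003 0.0262 turn 0.001
t 32.0 psi -5.34 pos [ 0.6118 -0.2428  0.1287] q [-0.42  0.38  1.79  0.    0.96 -0.32] F [-0.3  0.3 -1.2] op 0.791 ff 30.1
```

Converted, 0.039 m / 0.8 = 0.0488, 0.034 m / 0.8 = 0.0425.

```bash
python3 -m jog '[{"dz":0.0125,"finger_gap":0.4},{"dz":0.025,"finger_gap":0.4},{"dz":0.0325,"finger_gap":0.4},{"dz":0.0375,"finger_gap":0.4},{"dz":0.0425,"finger_gap":0.4},{"dz":0.0488,"finger_gap":0.4},{"dz":0.0488,"finger_gap":0.4},{"dz":0.0488,"finger_gap":0.4}]' >/dev/null; python3 -m jog '[{"finger_gap":0.4},{"finger_gap":0.4},{"finger_gap":0.4}]' >/dev/null; python3 t.py .6116 -.2429 .0907 -5.4;  python3 -m jog '[{"dz":-0.0013,"finger_gap":0.7},{"dz":-0.0013,"finger_gap":1},{"dz":-0.0013,"finger_gap":1},{"dz":-0.0013,"finger_gap":1},{"dz":-0.0625,"finger_gap":1},{"dz":-0.125,"finger_gap":1},{"dz":-0.125,"finger_gap":1}]' >/dev/null; python3 t.py .4793 .2106 .177 -17
```

```text
D 0.0002 0.0010 -0.0001 turn 0.000
t 33.1 psi -5.39 pos [ 0.6106 -0.243   0.0906] q [-0.42  0.43  1.81 -0.    0.9  -0.32] F [-7.5  2.7 15.6] op 0.790 ff 32.4
D 0.4409 -0.1786 0.0147 turn 0.203
t 33.9 psi -5.38 pos [ 0.6155 -0.2451  0.1964] q [-0.42  0.32  1.74  0.    1.07 -0.32] F [ 2.3 -0.3  1.8] op 1.000 ff 0.0
```

Converted, 0.376 m / 0.8 = 0.47, 0.329 m / 0.8 = 0.4113, 0.203 rad / 3.1416 = 0.0646.

```bash
python3 - <<'E'
from m1 import *
go('cro',warm,(205,255,275,310),.02)
go('slice',red,(380,205,435,255),.047)
E
python3 -m jog '[{"dx":0.0588,"dy":-0.0238,"dz":0.0125,"turn":0.0159,"finger_gap":1},{"dx":0.1175,"dy":-0.0475,"dz":0.0125,"turn":0.0318,"finger_gap":1},{"dx":0.175,"dy":-0.0713,"dz":0.0125,"turn":0.0477,"finger_gap":1},{"dx":0.235,"dy":-0.095,"dz":0.0125,"turn":0.0646,"finger_gap":1},{"dx":0.2938,"dy":-0.1188,"dz":0.0125,"turn":0.0646,"finger_gap":1},{"dx":0.3525,"dy":-0.1425,"dz":0.0125,"turn":0.0646,"finger_gap":1},{"dx":0.4113,"dy":-0.1663,"dz":0.0125,"turn":0.0646,"finger_gap":1},{"dx":0.47,"dy":-0.19,"dz":0.0125,"turn":0.0646,"finger_gap":1}]' >/dev/null; python3 -m jog '[{"dx":0.05,"dy":-0.0188,"finger_gap":1},{"dx":0.0813,"dy":-0.0338,"finger_gap":1},{"dx":0.0813,"dy":-0.0338,"finger_gap":1},{"dx":0.0813,"dy":-0.0338,"finger_gap":1},{"dx":0.0813,"dy":-0.0338,"finger_gap":1}]'>/dev/null; python3 t.py .4793 .2106 .177 -17
```

```text
cro [480.7685 208.4632  66.7289 134.629   73.0525] [214.375 264.125] [263.125 295.875]
slice [ 614.9266 -214.0857   38.2631   68.6122   -6.133 ] [388.875 216.375] [405.125 242.375]
D -0.0007 -0.0100 -0.0007 turn -0.001
t 35.3 psi -17.04 pos [0.4891 0.2084 0.1762] q [ 0.36  0.11  2.03 -0.    1.    0.65] F [ 0.4 -0.3  0.5] op 0.999 ff 0.0
```

Converted, 0.099 m / 0.8 = 0.1238, 0.09 m / 0.8 = 0.1125.

```bash
python3 - <<'E'
from meas import *
im=cv2.imread('pics/top0.png');im4=cv2.resize(im,None,fx=4,fy=4,interpolation=cv2.INTER_CUBIC);H,S,V=cv2.split(cv2.cvtColor(im4,cv2.COLOR_BGR2HSV))
warm=(((H<25)|(H>170))&(S>70)&(V>70)).astype(np.uint8)*255
P=rect('top',(big(warm,[4*a for a in(210,258,264,305)])-1.5)/4,.02)*1000-[480.8,208.4]
a=np.radians(73);l=P@[np.cos(a),np.sin(a)];w=P@[np.sin(a),-np.cos(a)]
for lo in range(-66,66,12):
    k=(l>lo)&(l<lo+12);print(lo,w[k].min().round(1),w[k].max().round(1))
E
python3 -m jog '[{"dx":-0.0013,"dy":-0.0125,"dz":0.0625,"finger_gap":1},{"dx":-0.0013,"dy":-0.0125,"dz":0.1125,"finger_gap":1},{"dx":-0.0013,"dy":-0.0125,"dz":0.1238,"finger_gap":1},{"dx":-0.0013,"dy":-0.0125,"dz":0.1238,"finger_gap":1},{"dx":-0.0013,"dy":-0.0125,"dz":0.1238,"finger_gap":1},{"dx":-0.0013,"dy":-0.0125,"dz":0.1238,"finger_gap":1},{"dx":-0.0013,"dy":-0.0125,"dz":0.1238,"finger_gap":1},{"dx":-0.0013,"dy":-0.0125,"dz":0.1238,"finger_gap":1}]' >/dev/null;python3 t.py .4793 .2106 .077 -17
```

```text
-66 -11.1 32.9
-54 -23.0 33.6
-42 -26.6 32.2
-30 -32.9 31.0
-18 -33.4 31.1
-6 -32.5 31.6
6 -33.2 32.3
18 -33.2 32.1
30 -26.8 32.6
42 -23.3 33.4
54 -11.1 33.0
D -0.0016 -0.0012 0.0030 turn -0.000
t 36.1 psi -17.01 pos [0.4809 0.2118 0.08  ] q [ 0.37  0.23  2.11 -0.    0.8   0.66] F [-0.5 -0.5 -0. ] op 0.998 ff 0.0
```

Converted, 0.002 m / 0.8 = 0.0025, -0.0016 m / 0.8 = -0.002.

```bash
python3 -m jog '[{"dx":-0.002,"dy":-0.0013,"dz":0.0025,"finger_gap":1},{"dx":-0.002,"dy":-0.0013,"dz":0.0025,"finger_gap":1},{"dx":-0.002,"dy":-0.0013,"dz":0.0025,"finger_gap":0.4},{"dx":-0.002,"dy":-0.0013,"dz":0.0025,"finger_gap":0.4},{"dx":-0.002,"dy":-0.0013,"dz":0.0025,"finger_gap":0.4},{"dx":-0.002,"dy":-0.0013,"dz":0.0025,"finger_gap":0.4},{"dx":-0.002,"dy":-0.0013,"dz":0.0025,"finger_gap":0.4},{"dx":-0.002,"dy":-0.0013,"dz":0.0025,"finger_gap":0.4}]' 25 >/dev/null;python3 t.py .4793 .2106 .077 -17; python3 -m jog '[{"dz":-0.0625,"finger_gap":0.4},{"dz":-0.125,"finger_gap":0.4},{"dz":-0.125,"finger_gap":0.4},{"dz":-0.125,"finger_gap":0.4}]' >/dev/null; python3 t.py .6199 .0963 .177 .15;python3 -c "
from h import *
im=shot('side');cv2.imwrite('pics/s6.png',cv2.resize(im[130:360,200:470],None,fx=2.5,fy=2.5))"
```

```text
D 0.0006 0.0008 -0.0002 turn -0.000
t 36.9 psi -17.01 pos [0.4784 0.2102 0.0768] q [0.37 0.23 2.11 0.   0.79 0.66] F [-1.8 -0.1  5.6] op 0.741 ff 27.6
D -0.0683 0.1676 0.0015 turn -0.300
t 37.3 psi -17.02 pos [0.4796 0.2106 0.1781] q [ 0.37  0.09  2.05 -0.    0.99  0.66] F [-0.4 -0.1 -0.7] op 0.743 ff 28.6
```

View pics/s6.png

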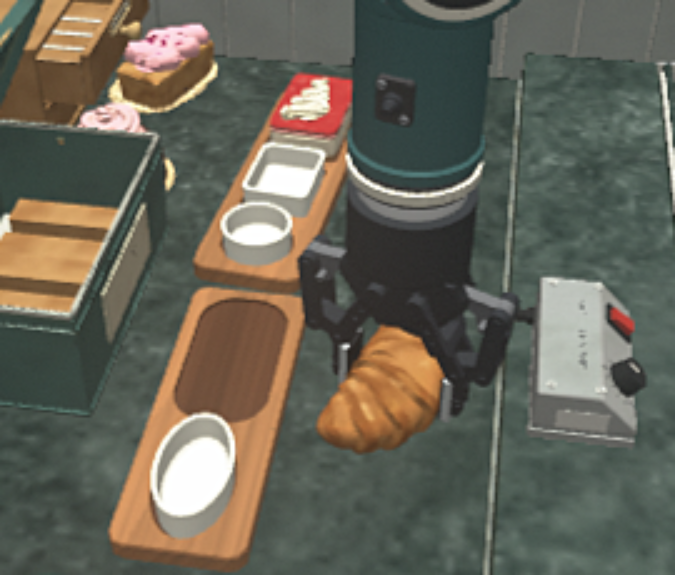

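The croissant is held (390,385 in the crop) and the slice is down on the far end of the long plank. Next I place the croissant.

Converted, 0.167 m / 0.8 = 0.2088, 0.13 m / 0.8 = 0.1625, -0.3 rad / 3.1416 = -0.0955.

```bash
python3 -m jog '[{"dx":-0.0225,"dy":0.0538,"turn":-0.0318,"finger_gap":0.4},{"dx":-0.0438,"dy":0.1075,"turn":-0.0637,"finger_gap":0.4},{"dx":-0.0663,"dy":0.1625,"turn":-0.0955,"finger_gap":0.4},{"dx":-0.085,"dy":0.2088,"turn":-0.0955,"finger_gap":0.4},{"dx":-0.085,"dy":0.2088,"turn":-0.0955,"finger_gap":0.4},{"dx":-0.085,"dy":0.2088,"dz":0.0625,"turn":-0.0955,"finger_gap":0.4},{"dx":-0.085,"dy":0.2088,"dz":0.0625,"turn":-0.0955,"finger_gap":0.4},{"dx":-0.085,"dy":0.2088,"dz":0.0625,"turn":-0.0955,"finger_gap":0.4}]' >/dev/null; python3 -m jog '[{"finger_gap":0.4},{"finger_gap":0.4},{"finger_gap":0.4},{"finger_gap":0.4}]' >/dev/null; python3 t.py .6199 .0963 .0898 .15
```

```text
D -0.0003 0.0009 0.0383 turn 0.001
t 38.5 psi 0.19 pos [0.6189 0.0966 0.1281] q [ 0.12  0.33  1.86 -0.    0.94  0.11] F [-0.4 -0.6  0.3] op 0.744 ff 28.6
```

Converted, 0.039 m / 0.8 = 0.0488, 0.034 m / 0.8 = 0.0425.

```bash
python3 -m jog '[{"dy":0.0013,"dz":0.0125,"finger_gap":0.4},{"dy":0.0013,"dz":0.025,"finger_gap":0.4},{"dy":0.0013,"dz":0.0325,"finger_gap":0.4},{"dy":0.0013,"dz":0.0375,"finger_gap":0.4},{"dy":0.0013,"dz":0.0425,"finger_gap":0.4},{"dy":0.0013,"dz":0.0488,"finger_gap":0.4},{"dy":0.0013,"dz":0.0488,"finger_gap":0.4},{"dy":0.0013,"dz":0.0488,"finger_gap":0.4}]' >/dev/null; python3 -m jog '[{"finger_gap":0.4},{"finger_gap":0.4},{"finger_gap":0.4}]' >/dev/null; python3 t.py .6199 .0963 .0898 .15;  python3 -m jog '[{"dz":-0.0013,"finger_gap":0.7},{"dz":-0.0013,"finger_gap":1},{"dz":-0.0013,"finger_gap":1},{"dz":-0.0013,"finger_gap":1},{"dz":-0.0625,"finger_gap":1},{"dz":-0.125,"finger_gap":1},{"dx":-0.0625,"dy":-0.0625,"dz":-0.15,"finger_gap":1},{"dx":-0.1125,"dy":-0.125,"dz":-0.15,"finger_gap":1}]' >/dev/null; python3 -m jog '[{"dx":-0.0375,"dy":-0.05,"finger_gap":1},{"dx":-0.075,"dy":-0.1,"finger_gap":1},{"dx":-0.075,"dy":-0.125,"finger_gap":1},{"dx":-0.075,"dy":-0.125,"finger_gap":1}]' >/dev/null;python3 - <<'E'
from meas import *
im=shot('top');im4=cv2.resize(im,None,fx=4,fy=4,interpolation=cv2.INTER_CUBIC)
cv2.imwrite('pics/t9.png',cv2.resize(im[195:305,200:470],None,fx=2.9,fy=2.9,interpolation=cv2.INTER_CUBIC))
cv2.imwrite('pics/s9.png',cv2.resize(shot('side')[130:370,220:460],None,fx=2.5,fy=2.5,interpolation=cv2.INTER_CUBIC))
H,S,V=cv2.split(cv2.cvtColor(im4,cv2.COLOR_BGR2HSV))
m=((S<70)&(V>170)).astype(np.uint8)*255
for w,nm in(((205,205,253,250),'oval'),((318,205,351,242),'pot'),((348,208,386,248),'obl')):
    print(nm,fit('top',(big(m,[4*a for a in w])-1.5)/4,.04,nm!='obl'))
red=(((H<8)|(H>172))&(S>150)&(V>70)).astype(np.uint8)*255
red=cv2.morphologyEx(red,cv2.MORPH_CLOSE,np.ones((25,25),np.uint8))
print('slice',fit('top',(big(red,[4*a for a in(380,205,436,256)])-1.5)/4,.047))
E
```

```text
D 0.0000 0.0006 0.0000 turn 0.000
t 39.6 psi 0.18 pos [0.6193 0.0963 0.0898] q [ 0.11  0.38  1.88 -0.    0.88  0.11] F [-5.1 -0.7 12.9] op 0.742 ff 30.0
oval [619.625  224.6891  57.0069  96.8381  89.6142]
pot [630.7061 -53.1458  62.5022  63.2817 -15.3434]
obl [ 621.8677 -137.9608   64.274    80.0904   84.5577]
slice [ 611.7872 -245.3677   68.8582  101.5189   84.3972]
```

View pics/t9.png

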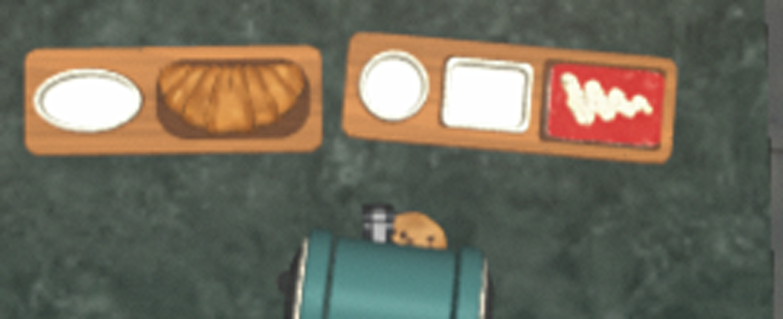

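View pics/s9.png

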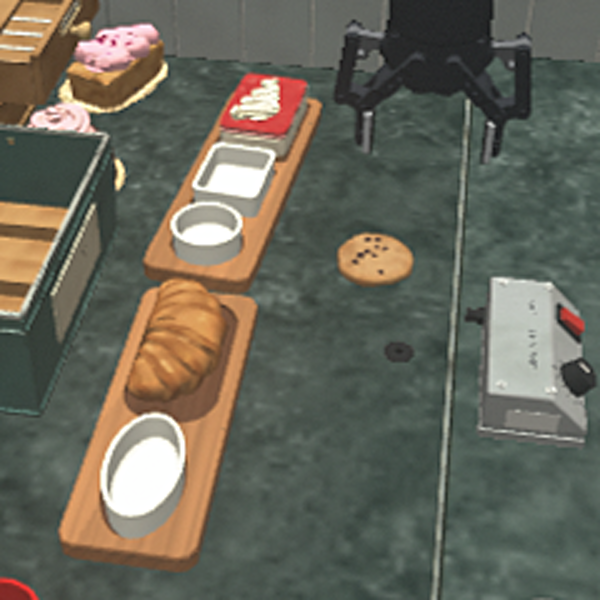

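The top view shows all five items in their wells, with the croissant at (231,95) and the slice at (605,105). The side view shows each one upright, the cookie undisturbed and the gripper clear, so I'm handing in.

```bash
python3 -m jog '[{"finger_gap":1},{"finger_gap":1},{"finger_gap":1},{"finger_gap":1},{"finger_gap":1}]' | tail -3; python3 -c "
from bench import manip
print(manip.sign_off())"
```

```text
force: [-0.2, 0.2, -0.3]
opening: 1.001
finger_force: 0.0
the job is handed in; nothing more can be done
None
```

Both orders are made up and handed in at about 41 s: all five items look upright and seated in their own wells in the final pictures, and the cookie was left where it lay, but the sign-off returned no verdict.

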